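Turn the seed carousel to the pink-lidded jar and hold it

ROBOT

A 7-joint arm with a two-finger parallel gripper is mounted at the origin on the work surface. World frame = base frame: x ahead of the robot, y to its left, z up, the work surface at z = 0. Lengths are in m, angles in rad, forces in N, time in s.
With the tool pointing down it reaches from about 0.425 to 0.875 m from the base axis. Payload 4.7 kg.
Tool frame: the origin (TCP) lies at the very end of the fingers, on their centre line; the grasp point (between the pads) lies 19 mm behind it; z points along the fingers, y is the line along which they close (so a half turn about z gives the same grasp; the last joint's range is limited). The gripper opens to 87 mm and grips with 3 to 60 N. Pads are 19 mm wide; open, the fingers measure 117 mm over their backs; the gripper's body (75 mm by 190 mm) begins 51 mm behind the grasp point.
Start: joints at [1.288, 0.321, -0.07, 1.45, 0.023, 1.371, -0.057], TCP at [0.19, -0.622, 0.223] pointing down, gripper open.
Joint ranges: [-2.86, 2.86], [-0.3, 2.09], [-1.38, 1.24], [0.06, 2.45], [-1.56, 4.7], [0.09, 2.05], [-2.69, 2.69]. Speed limits (rad/s): [2.57, 2.57, 3.14, 3.14, 3.14, 3.14, 3.14].

INTERFACE

Orientations are given as a rotation vector (axis times angle).
In Python, from bench import ctrl gives the robot as it stands.
- The arm moves only by the shell command python3 -m jog 'ROWS' [FORCE]. ROWS is JSON, a list that holds one entry, the list of rows, each a list of 7 numbers: the shift along the tool's x, y, z in mm, then the turn, a rotation vector about the tool's x, y, z in degrees, then the finger opening in mm, from 0 to 87. A call has 1 to 10 rows; each row is the pose to reach, as a shift and turn from the pose commanded when the call began, along the tool's axes at that moment; what a row does not reach only later rows make up. A row lasts 1/10 s, in which the tool goes at most 50 mm and 8.59 degrees, less where a joint would pass 70% of its speed; a pose out of reach is approached as far as the arm can. A call with a gripper value outside its range is refused whole. The fingers move at their own pace and stop on an object; FORCE is the grip in N (left out, the last holds). Time passes only in rows, so rows that repeat a pose let the fingers close. It gives the time, the measured TCP pose, the force, the opening and the grip force at its end, in the units of the state.
- ctrl.get_state(): the state, without advancing time (a new reading comes with each control period).
- ctrl.get_image(name): name is "side" or "top" or "wrist"; returns a dict with "image" (480x640x3 uint8, red, green, blue), "depth" (480x640 float32, m along the optical axis (not along the pixel's ray), 0 where there is no reading), "fov_y" (degrees; the focal length in pixels is half the picture's height over the tangent of half this angle, whatever the lens; pixels are square), "cx", "cy" (the principal point, pixels), "k1" (the pictures are not rectified: a ray, as slopes to the right and down, at radius r is drawn at 1 + k1 r^2 times it, then the intrinsics apply), "rvec" (rotation vector, rad) and "tvec" (3), from world to camera coordinates, as OpenCV has them. Camera axes: x right, y down, z forward; pixel columns grow to the right and rows downward; lengths in m; the calibration is good to about 2 mm. A picture is of the moment at which its call begins.
- ctrl.close_job(): hands the job in; it is judged then, once.
The state is a dict: "time": time; "joint_positions": joint angles; "qd": joint speeds; "joint_torque": joint torques, N m; "position": TCP position; "tool_rot": TCP orientation; "ft_force": force on the tool from outside, world axes, zero at the start; "torque": the same for the moment, N m; "grip_width": opening from 0.0 (shut) to 1.0 (fully open); "grip_force": force on a finger pad.
Only numpy, scipy, OpenCV 4.12 (cv2) and the standard library are available. Lean on these libraries where they do the work, as an engineer would, in place of code of your own. Each camera call takes 0.05 s, during which the arm holds its last target. There are 200 camera calls.

TASK

At the seed counter, take the pink-handled turning pin out of its wooden rest and push it fully down into the socket that stands just outboard of the pink-lidded jar on the carousel. Then use the pin to turn the carousel, either way round, until the pink-lidded jar and its socket line up with the pink arrow on the stand. Finish holding: keep gripping the upright, fully inserted pin so that the carousel stays still there, do not let go; leave the green dibber and the other things on the counter where they are.

Things in the scene. Friction and masses are not known exactly. Their poses are not given: they have to be found in the camera images.
- stand: fixed round wooden stand of the carousel, 240 mm across; origin on the counter under the vertical turning axis, z up; its +x axis points horizontally to the pink arrow (roughly away from the robot, up to 0.6 rad to either side). The arrow lies on a white tab reaching 180 mm out from the axis, 22 mm above the counter
- carousel (a joint): turn of the carousel about the stand's vertical axis, rad, counter-clockwise from above positive; 0 (or any whole turn, as 6.283) means the pink-lidded jar is exactly at the arrow. Turns freely either way, at least a whole turn from any start; light friction (0.08 N m), no spring, stays where left. Plywood disc, 250 mm across, top 34 mm above the counter
- socket (a point): mouth centre of the right socket, the one outboard of the pink-lidded jar: 100 mm from the axis, 62 mm above the counter; turns with the carousel. An aluminium block 30 mm square, 28 mm high, with an upright round hole of 13 mm diameter, 28 mm deep (floor 34 mm above the counter), 2 mm chamfer. Each of the other three jars has such a socket too
- jar_lid (a point): top centre of the pink lid of the marked jar, 52 mm from the axis, 94 mm above the counter. Four glass seed jars of this size (55 mm across) are fixed on the disc a quarter turn apart, lids pink, dark green, white and black in counter-clockwise order
- arrow (a point): tip of the pink arrow painted on the stand's white tab, 122 mm from the axis, 25 mm above the counter; the arrow points inwards to the axis
- pin_grip (a point): centre of the pink handle of the turning pin: round, 18 mm diameter, 88 mm long (44 mm up and down from here); z up along the pin. Below it a round steel shank, 10 mm diameter, 62 mm long, tapered tip. Loose, about 80 g; stands in the rest, 35 mm deep, may lean a few degrees, this point 116 mm above the counter; fully down in the socket 140 mm, so fingers on it pass above the jars
- pin_tip (a point): lower end of the turning pin, on its axis, 106 mm below the handle's centre; z runs up along the pin
- dibber_grip (a point): centre of the handle of a dark green dibber of the same shape as the pin, standing in the other hole of the rest; to be left alone. Pin and dibber may be in either hole
- rest: fixed dark wooden rest block, 150 x 55 mm and 45 mm high, origin at the centre of its underside, long side along its x; two holes 45 mm either side of the centre along x, 35 mm deep
- clay_pot: loose terracotta pot, 96 mm across, 85 mm high, origin at the centre of its underside; a bystander
- black_pots: loose stack of black plastic pots, 90 mm across, 102 mm high, origin at the centre of its underside; a bystander
- scoop: loose aluminium seed scoop with a wooden handle, 160 mm long, 26 mm high, lying on the counter; a bystander
- feed: loose green bottle, 64 mm across, 160 mm high, origin at the centre of its underside; a bystander
- tin: loose tin, 70 mm across, 80 mm high, origin at the centre of its underside; a bystander
Not all that is in view belongs to the job. There is more than one size of the part that bears pin_grip; the job needs the smallest.

How it is judged:
By the outcome, as a careful person would: the job done as asked, in the order asked, and still so for the second after the job is handed in, while the arm keeps its last pose, push and grip.
It also fails if it takes over 61 s, if anything falls off the work surface, if the arm or the gripper's body presses on something with over 40 N, if the wrist force passes 120 N, or if a joint passes its speed limit or range.

## Working session

There is one attempt and no reset: what is moved stays moved. The work goes in short steps, Python scripts to look and compute and a shell command to move; the robot and the scene stay as the last step left them, time stands still between calls to the robot, and variables do not carry over. Pictures are saved under pics/ and viewed, at most 10 in all, crops included, and the job is handed in when it is done.

```bash
mkdir -p pics; cat > h.py <<'E'
import numpy as np, cv2
from bench import ctrl
from scipy.spatial.transform import Rotation as R
def get(n):
    d=ctrl.get_image(n); return d
def K(d):
    f=240/np.tan(np.radians(d["fov_y"])/2); return np.array([[f,0,d["cx"]],[0,f,d["cy"]],[0,0,1]]),np.array([d["k1"],0,0,0.])
def ray(d,uv):
    k,D=K(d); p=cv2.undistortPoints(np.array(uv,float).reshape(-1,1,2),k,D).reshape(-1,2)
    M=cv2.Rodrigues(np.array(d["rvec"],float))[0]; t=np.array(d["tvec"],float).ravel()
    return -M.T@t, np.c_[p,np.ones(len(p))]@M
def onz(d,uv,z):
    c,r=ray(d,uv); return c+r*((z-c[2])/r[:,2])[:,None]
def dep(d,uv):
    c,r=ray(d,uv); uv=np.array(uv).reshape(-1,2).astype(int); return c+r*d["depth"][uv[:,1],uv[:,0]][:,None]
def proj(d,X):
    k,D=K(d); return cv2.projectPoints(np.array(X,float).reshape(-1,1,3),np.array(d["rvec"],float),np.array(d["tvec"],float),k,D)[0].reshape(-1,2)
def save(d,n): cv2.imwrite(n,d["image"][:,:,::-1])
def blobs(d,lo,hi,amin=15):
    h=cv2.cvtColor(d["image"],cv2.COLOR_RGB2HSV); m=cv2.inRange(h,np.array(lo),np.array(hi))
    n,l,s,c=cv2.connectedComponentsWithStats(m); return m,[(s[i].tolist(),c[i].round(1).tolist()) for i in range(1,n) if s[i][4]>=amin]
E
python3 - <<'E'
from h import *
for n in("top","side"):
    d=get(n); save(d,f"pics/{n}0.png"); print(n,blobs(d,(140,60,90),(178,255,255))[1]); print((-cv2.Rodrigues(d["rvec"])[0].T@d["tvec"]).round(3))
print(ctrl.get_state())
E
```

```text
top [([135, 8, 168, 109, 17252], [220.0, 62.2]), ([497, 18, 143, 111, 14630], [568.8, 72.9]), ([294, 169, 12, 18, 138], [299.9, 178.2]), ([496, 208, 10, 10, 69], [500.5, 212.6]), ([462, 219, 7, 8, 42], [464.8, 222.4]), ([294, 220, 21, 22, 371], [304.0, 230.7]), ([573, 231, 6, 23, 99], [575.6, 242.2]), ([500, 236, 9, 10, 71], [504.0, 240.1]), ([604, 258, 6, 25, 117], [606.5, 270.1]), ([638, 287, 2, 26, 41], [638.6, 297.5])]
[0.354 0.021 1.325]
side [([223, 47, 141, 62, 4927], [293.8, 77.0]), ([476, 78, 22, 5, 41], [487.5, 80.0]), ([445, 93, 21, 7, 49], [455.1, 95.9]), ([415, 109, 20, 7, 49], [424.8, 111.9]), ([369, 114, 14, 59, 448], [375.7, 141.9]), ([397, 118, 11, 42, 292], [402.2, 137.2]), ([0, 165, 185, 165, 15744], [72.8, 237.8]), ([288, 249, 28, 23, 511], [301.1, 260.0]), ([228, 257, 13, 14, 87], [234.5, 262.4])]
[0.163 0.664 0.74 ]
{'time': 0.1, 'joint_positions': array([ 1.28809058,  0.32177672, -0.07006433,  1.45149125,  0.02263302,
        1.37079224, -0.05689481]), 'qd': array([-2.10646653e-03, -1.69025237e-03, -6.42572713e-05, -5.49134563e-04,
        1.29429391e-03, -2.28913601e-05, -4.75404483e-04]), 'joint_torque': array([-8.38312280e-04, -4.92569447e+01, -4.05902686e-01, -3.13399708e+01,
       -6.41118642e-02,  3.94990901e-02,  5.55266433e-05]), 'position': array([ 0.18989878, -0.62115633,  0.22158365]), 'tool_rot': array([-3.10543616e+00, -4.64298949e-01,  5.87991489e-04]), 'ft_force': array([ 0.33443306,  0.50910471, -0.57993513]), 'torque': array([-0.00553672,  0.0617037 ,  0.04910125]), 'grip_force': 0.0, 'grip_width': 0.9947694696025289}
```

View pics/top0.png

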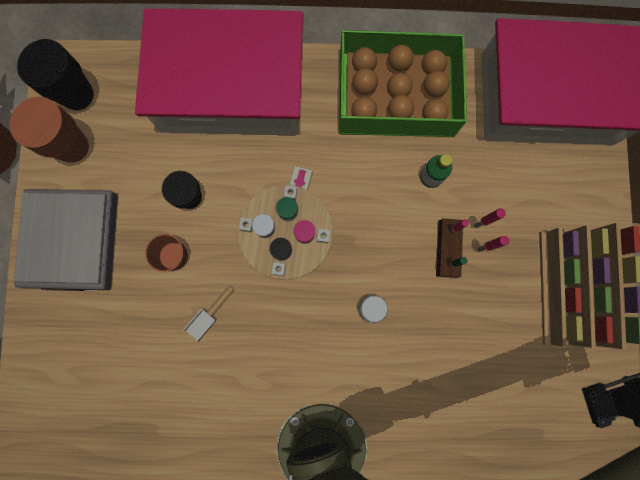

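View pics/side0.png

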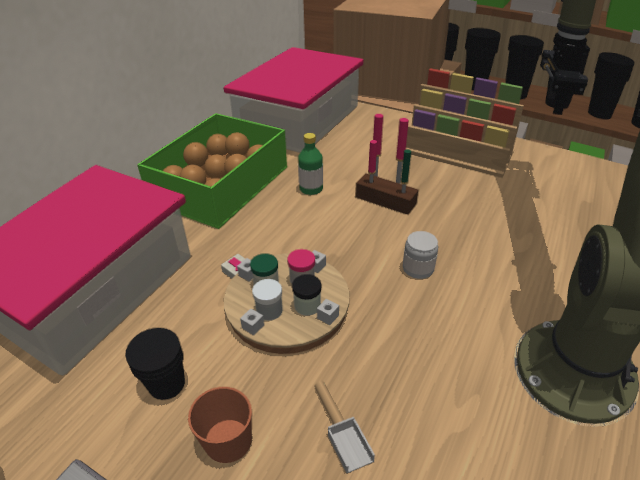

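The top view shows three pink handles, at about (462,224), (490,217) and (497,243), with the dark green dibber at (460,262). The first stands in the rest and looks shortest. The carousel is centred near (285,231), with its pink lid at (304,231) and socket at (323,236). The arrow is at (300,178).

```bash
python3 - <<'E'
from h import *
t=get("top"); s=get("side")
a=cv2.resize(t["image"][195:290,425:520],(475,475),interpolation=cv2.INTER_CUBIC)
b=cv2.resize(s["image"][105:215,345:420],(324,475),interpolation=cv2.INTER_CUBIC)
cv2.imwrite("pics/crop.png",np.hstack([a,b])[:,:,::-1])
np.set_printoptions(precision=4,suppress=True)
print("lid",onz(t,[304,230.7],.094),onz(s,[301.1,260],.094))
print("arrow c",onz(t,[299.9,178.2],.025))
# disc centre: jar lids
for nm,lo,hi in(("green",(65,80,20),(90,255,140)),("white",(0,0,150),(180,60,255)),("black",(0,0,0),(180,120,60))):
    for q in blobs(t,lo,hi,60)[1]:
        x,y=q[1]
        if 235<x<335 and 160<y<285 : print(nm,q,onz(t,q[1],.094),onz(t,q[1],.062))
for q in blobs(t,(140,60,60),(178,255,255),10)[1]:
    if 430<q[1][0]<520: print(q, onz(t,q[1],.16), dep(t,q[1]))
for n,d in(("top",t),("side",s)):
    for q in blobs(d,(65,80,20),(100,255,140),10)[1]:print(n,"green",q)
for q in blobs(s,(140,60,60),(178,255,255),10)[1]: print(q)
E
```

```text
lid [[0.5442 0.0552 0.094 ]] [[0.5386 0.0631 0.094 ]]
arrow c [[0.6954 0.0716 0.025 ]]
green ([277, 197, 21, 21, 350], [286.6, 207.3]) [[0.6022 0.1    0.094 ]] [[0.6086 0.1021 0.062 ]]
white ([291, 167, 12, 18, 66], [294.9, 174.3]) [[0.6871 0.0817 0.094 ]] [[0.6957 0.0833 0.062 ]]
white ([303, 169, 8, 20, 75], [306.8, 177.9]) [[0.6785 0.0516 0.094 ]] [[0.6869 0.0524 0.062 ]]
white ([253, 214, 20, 21, 330], [262.4, 224.2]) [[0.5583 0.1587 0.094 ]] [[0.5636 0.1622 0.062 ]]
white ([318, 229, 12, 12, 63], [323.8, 234.3]) [[0.5362 0.0061 0.094 ]] [[0.541  0.0057 0.062 ]]
black ([270, 238, 22, 22, 373], [280.5, 248.4]) [[0.4989 0.112  0.094 ]] [[0.5026 0.1144 0.062 ]]
([482, 208, 24, 17, 182], [494.2, 216.2]) [[ 0.579  -0.3984  0.16  ]] [[ 0.5762 -0.3932  0.1745]]
([453, 220, 16, 11, 97], [460.8, 225.0]) [[ 0.5558 -0.3173  0.16  ]] [[ 0.5582 -0.3213  0.146 ]]
([485, 236, 24, 14, 172], [497.5, 242.7]) [[ 0.5154 -0.4048  0.16  ]] [[ 0.5135 -0.3998  0.1735]]
top green ([426, 156, 25, 25, 295], [436.8, 169.7])
top green ([277, 197, 21, 21, 350], [286.6, 207.3])
top green ([452, 258, 15, 8, 67], [459.6, 261.4])
side green ([299, 144, 23, 26, 470], [310.0, 157.8])
side green ([402, 150, 9, 32, 186], [405.7, 165.2])
side green ([300, 186, 23, 8, 93], [311.2, 190.3])
side green ([250, 254, 28, 23, 485], [263.7, 264.7])
([223, 47, 141, 62, 4982], [294.4, 77.0])
([473, 77, 25, 21, 249], [485.6, 86.4])
([444, 93, 23, 21, 255], [454.6, 102.5])
([413, 109, 23, 21, 250], [423.7, 118.2])
([369, 114, 14, 59, 492], [375.3, 142.2])
([397, 118, 11, 42, 328], [401.9, 137.7])
([0, 165, 185, 166, 16233], [74.1, 238.4])
([288, 249, 28, 23, 519], [301.1, 260.2])
([228, 257, 13, 14, 87], [234.5, 262.4])
```

View pics/crop.png

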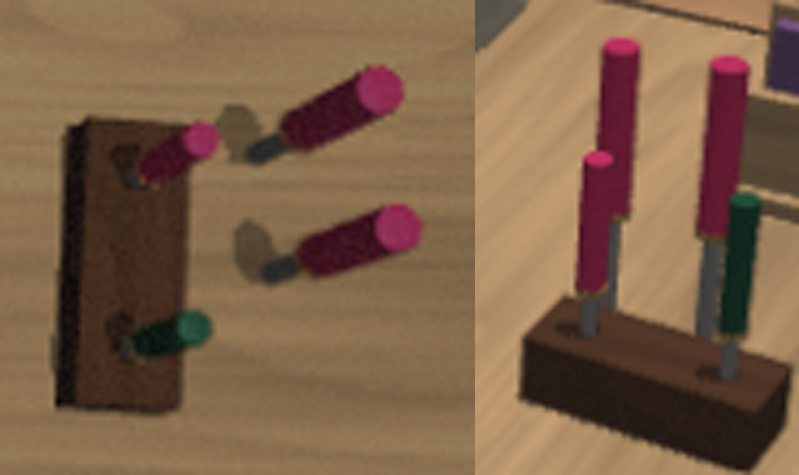

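The crop shows three candidates. The two large pink-handled pins, at top (501,213) and (505,240), stand behind the rest and are clearly longer and thicker. The small one, with its top at (465,223) and shank entering at (451,231), is in the rest hole. It matches the dibber's size, so that is the turning pin. Next I'll get the geometry and clearances.

```bash
python3 - <<'E'
from h import *
np.set_printoptions(precision=4,suppress=True)
t=get("top"); s=get("side")
print("pin top",onz(t,[465,222.6],.16),onz(s,[373.7,141.6],.16)); print("pin base",onz(t,[451.4,230.6],.045),onz(s,[345+(588-475)/4.32,105+330/4.32],.045))
for uv in([500.5,212.6],[504,240.1],[465,222.6],[464,260]):print("tops",dep(t,uv))
print("bigbase",onz(t,[[477.4,225],[480,249]],0.0))
D=t["depth"];v,u=np.mgrid[225:350:6,535:640:6];P=dep(t,np.c_[u.ravel(),v.ravel()]);print("rack",P.min(0),P.max(0), P[P[:,2]>.15].min(0),P[P[:,2]>.15].max(0))
print("bottle",dep(t,[445,160]))
r=R.from_rotvec(ctrl.get_state()["tool_rot"]).as_matrix();print(r)
def rows(g): print("shift",r.T@(np.array(g)-ctrl.get_state()["position"])*1000)
rows([.55,-.315,.30]); rows([.19,-.622,.35])
E
```

```text
pin top [[ 0.5618 -0.3275  0.16  ]] [[ 0.5569 -0.3221  0.16  ]]
pin base [[ 0.5604 -0.3256  0.045 ]] [[ 0.5574 -0.3224  0.045 ]]
tops [[ 0.5822 -0.403   0.1895]]
tops [[ 0.5176 -0.4093  0.1899]]
tops [[ 0.5621 -0.3279  0.1584]]
tops [[ 0.4729 -0.3241  0.1581]]
bigbase [[ 0.5846 -0.4091  0.    ]
 [ 0.5195 -0.4148  0.    ]]
rack [ 0.2667 -1.3494 -0.7496] [0.6721 0.0205 1.3253] [ 0.2787 -0.7179  0.1512] [0.5655 0.0205 1.3253]
bottle [[ 0.7139 -0.2817  0.1599]]
[[ 0.9563  0.2925 -0.0002]
 [ 0.2925 -0.9563  0.0006]
 [-0.     -0.0006 -1.    ]]
shift [ 433.8531 -187.7862  -77.7201]
shift [  -0.2004    0.4598 -127.8207]
```

```bash
python3 -m jog '[[[0,0,-50,0,0,0,87],[0,0,-100,0,0,0,87],[40,-18,-110,0,0,-8,87],[85,-37,-110,0,0,-16,87],[130,-56,-110,0,0,-24,87],[175,-75,-110,0,0,-32,87],[220,-94,-110,0,0,-40,60],[265,-114,-110,0,0,-48,60],[310,-134,-110,0,0,-56,60],[355,-154,-110,0,0,-64,60]]]' 15
cat >> h.py <<'E'
def go(p,yaw,lean=None):
    "shift mm and turn deg from the measured tool pose to TCP p, tool down with tool y at world angle yaw deg"
    s=ctrl.get_state(); r=R.from_rotvec(s["tool_rot"]); c,q=np.cos(np.radians(yaw)),np.sin(np.radians(yaw))
    g=R.from_matrix(np.array([[-q,c,0],[c,q,0],[0,0,-1]]).T.T) 
    if lean is not None: g=R.from_rotvec(lean)*g
    print("shift",(r.inv().apply(np.array(p)-s["position"])*1000).round(1),"turn",(r.inv()*g).as_rotvec(True).round(1),"pos",s["position"].round(4),"f",s["ft_force"].round(1),"w",round(s["grip_width"]*87,1),"t",s["time"])
E
python3 - <<'E'
from h import *
go([.5595,-.325,.30],0)
E
```

```text
time: 1.3
position: [0.4857, -0.3691, 0.3328]
tool_rot: [2.383, 2.046, -0.0]
ft_force: [1.5, -0.3, -0.2]
grip_width: 0.737
grip_force: 0.0
shift [54.7 66.3 32.8] turn [ 0.   0.  -8.7] pos [ 0.4857 -0.3691  0.3328] f [ 1.5 -0.3 -0.2] w 64.2 t 1.3
```

```bash
python3 -m jog '[[[28,33,16,0,0,-5,50],[55,66,33,0,0,-9,45],[55,66,33,0,0,-9,45],[55,66,33,0,0,-9,45]]]' 15
python3 - <<'E'
from h import *
w=get("wrist"); save(w,"pics/w1.png"); np.set_printoptions(precision=4,suppress=True)
for q in blobs(w,(140,60,60),(178,255,255),40)[1]: print(q, onz(w,q[1],.16))
go([.5595,-.325,.30],0)
print(proj(w,[[.5595,-.325,.16],[.5595,-.325,.045]]))
E
```

```text
time: 1.7
position: [0.5587, -0.3254, 0.2986]
tool_rot: [-2.218, -2.223, 0.001]
ft_force: [0.3, -0.6, -0.4]
grip_width: 0.527
grip_force: 0.0
([316, 199, 23, 42, 746], [326.8, 220.3]) [[ 0.5624 -0.3205  0.16  ]]
([335, 272, 33, 66, 1578], [349.0, 307.8]) [[ 0.5812 -0.3947  0.16  ]]
([268, 278, 25, 60, 1117], [279.8, 307.0]) [[ 0.524  -0.3942  0.16  ]]
([617, 334, 16, 4, 56], [625.0, 335.6]) [[ 0.8121 -0.419   0.16  ]]
([601, 375, 22, 45, 591], [611.0, 394.6]) [[ 0.8122 -0.477   0.16  ]]
shift [ 2.2  1.7 -0.6] turn [-0.1  0.  -0. ] pos [ 0.5578 -0.3272  0.2994] f [-0.8 -1.   0.3] w 45.5 t 1.75
[[323.0503 225.9728]
 [322.8908 198.36  ]]
```

View pics/w1.png

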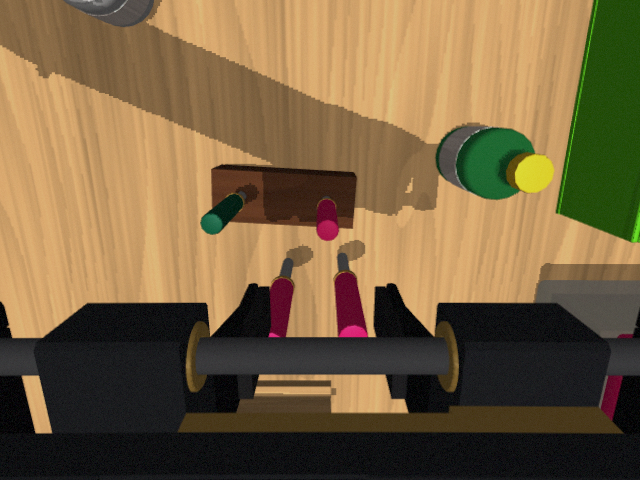

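The wrist view shows the small pin in the rest, top at (327,230) and shank base near (326,203). The dibber is at left (212,222), and the two big pins are in front at (290,330) and (350,330). I'll refine the pin's position and lean from this view.

```bash
python3 - <<'E'
from h import *
np.set_printoptions(precision=4,suppress=True)
w=get("wrist"); a=w["image"][190:250,300:360]
h=cv2.cvtColor(w["image"],cv2.COLOR_RGB2HSV)
m=cv2.inRange(h,np.array((140,60,60)),np.array((178,255,255)))[195:245,310:345]
for i in range(0,50,4):
    x=np.flatnonzero(m[i]); 
    if len(x): print(195+i,310+x.min(),310+x.max(), h[195+i,310+int(x.mean()),2])
print("top",onz(w,[327.5,230],.16))
print(dep(w,[[327,231],[327,228]]), dep(w,[[327,210]]))
print("handle bottom", onz(w,[326,201],.072))
m2,b=blobs(w,(140,60,170),(178,255,255),40);print(b)
E
```

```text
199 322 332 89
203 320 335 93
207 318 336 91
211 318 336 93
215 317 337 97
219 317 338 178
223 317 338 174
227 318 339 174
231 319 338 163
235 322 334 164
top [[ 0.5622 -0.3304  0.16  ]]
[[ 0.5618 -0.331   0.161 ]
 [ 0.5618 -0.3285  0.161 ]] [[ 0.5621 -0.3195  0.1371]]
handle bottom [[ 0.5619 -0.3248  0.072 ]]
[([320, 218, 18, 14, 155], [329.8, 223.9]), ([340, 323, 29, 14, 336], [354.2, 330.4]), ([269, 330, 14, 7, 67], [274.8, 333.7])]
```

```bash
python3 -m jog '[[[-2,4,40,0,0,0,45],[-2,4,85,0,0,0,45],[-2,4,130,0,0,0,45],[-2,4,165,0,0,0,45],[-2,4,195,0,0,0,45],[-2,4,195,0,0,0,45],[-2,4,195,0,0,0,12],[-2,4,195,0,0,0,12],[-2,4,195,0,0,0,12],[-2,4,195,0,0,0,12]]]' 25; python3 -m jog '[[[0,0,0,0,0,0,12],[0,0,0,0,0,0,12]]]' 30
```

```text
time: 2.8
position: [0.5631, -0.3291, 0.1064]
tool_rot: [2.22, 2.219, 0.001]
ft_force: [-0.4, 0.0, -0.6]
grip_width: 0.24
grip_force: 0.0
time: 3.0
position: [0.5629, -0.3289, 0.1059]
tool_rot: [2.22, 2.22, 0.0]
ft_force: [-0.6, -0.6, 5.4]
grip_width: 0.2
grip_force: 30.0
```

```bash
python3 -m jog '[[[0,0,-20,0,0,0,12],[0,0,-40,0,0,0,12],[0,0,-60,0,0,0,12],[0,0,-80,0,0,0,12],[0,0,-100,0,0,0,12],[40,-2,-100,0,0,0,12],[80,-4,-100,0,0,0,12],[120,-6,-100,0,0,0,12],[160,-8,-100,0,0,0,12],[200,-10,-100,0,0,0,12]]]'
python3 -m jog '[[[40,-4,0,0,0,0,12],[75,-8,0,0,0,0,12],[75,-8,0,0,0,0,12],[75,-8,0,0,0,0,12]]]'
python3 - <<'E'
from h import *
np.set_printoptions(precision=4,suppress=True)
go([.538,.007,.2],0)
p=ctrl.get_state()["position"]
im=[]
for n in("wrist","side","top"):
    d=get(n); q=proj(d,[p-[0,0,.03]])[0]; print(n,q)
    np.save(f"pics/{n}_d.npy",d["depth"])
    x,y=int(np.clip(q[0],66,573)),int(np.clip(q[1],66,413))
    if n=="wrist": c=cv2.resize(d["image"],(400,300)); c=cv2.copyMakeBorder(c,0,100,0,0,0)
    else: c=cv2.resize(d["image"][y-50:y+50,x-50:x+50],(400,400),interpolation=cv2.INTER_CUBIC); print(n,"origin",x-50,y-50)
    if n!="top": im.append(c)
cv2.imwrite("pics/c2.png",np.hstack(im)[:,:,::-1])
E
```

```text
time: 4.0
position: [0.5517, -0.1268, 0.2041]
tool_rot: [-2.221, -2.221, 0.001]
ft_force: [0.6, 0.3, -0.9]
grip_width: 0.196
grip_force: 30.0
time: 4.4
position: [0.5441, -0.0527, 0.2044]
tool_rot: [2.218, 2.224, -0.001]
ft_force: [-0.1, -1.1, -1.2]
grip_width: 0.196
grip_force: 30.0
shift [59.7 -5.9  4.3] turn [-0.   0.   0.1] pos [ 0.5441 -0.0527  0.2044] f [-0.1 -1.1 -1.2] w 17.1 t 4.4
wrist [321.6546 279.6242]
side [326.2613 194.8088]
side origin 276 144
top [349.7154 226.435 ]
top origin 299 176
```

View pics/c2.png

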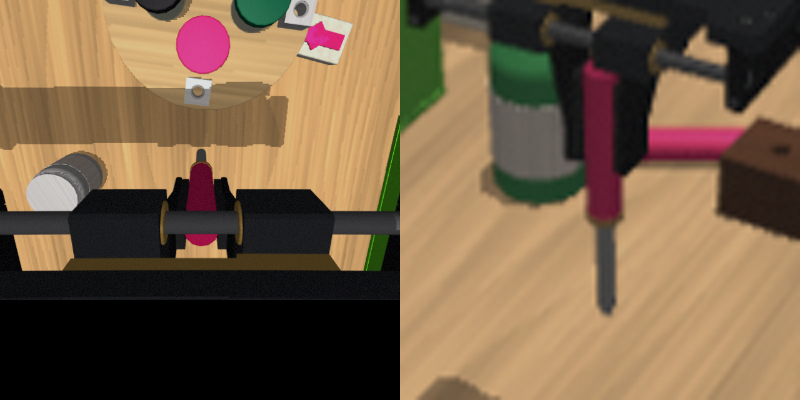

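The crop shows the pin held and nearly upright, with its tip at (604,310) in the crop. It also shows something pink lying next to the rest, so I'm checking the whole scene.

```bash
python3 - <<'E'
from h import *
t=get("top"); s=get("side"); 
a=cv2.resize(t["image"][130:330,380:580],(400,400)); b=cv2.resize(s["image"][90:230,310:450],(400,400))
cv2.imwrite("pics/c3.png",np.hstack([a,b])[:,:,::-1])
print(blobs(t,(140,60,60),(178,255,255),40)[1])
E
```

```text
[([135, 8, 168, 111, 17598], [219.9, 63.3]), ([495, 18, 145, 113, 15133], [567.9, 74.0]), ([294, 169, 12, 18, 138], [299.9, 178.2]), ([442, 181, 26, 38, 319], [454.5, 199.2]), ([510, 202, 38, 19, 300], [528.7, 210.4]), ([294, 220, 21, 23, 377], [304.0, 230.9]), ([572, 231, 8, 25, 151], [575.5, 242.7]), ([604, 257, 7, 26, 154], [606.7, 269.6]), ([637, 287, 3, 26, 71], [638.1, 298.6])]
```

View pics/c3.png

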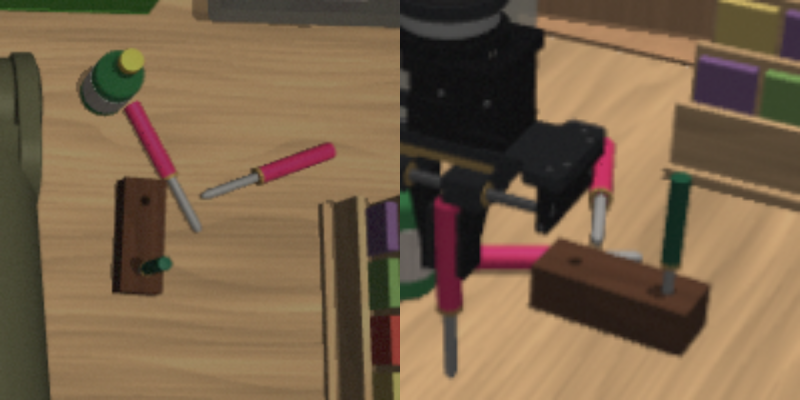

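Both large spare pins have toppled, with their tips still about where they stood. They probably touched the wide gripper body during the descent. They were balancing on their tapered tips, so I can't realistically stand them up again. The bottle, rest and dibber haven't moved. I'll continue and measure the pin tip against the socket from the wrist view.

```bash
python3 - <<'E'
from h import *
np.set_printoptions(precision=4,suppress=True)
w=get("wrist"); s=get("side"); g=cv2.cvtColor(w["image"],cv2.COLOR_RGB2GRAY)
p=ctrl.get_state()["position"]; print(p)
# two-view tip
def tri(*o):
    A=np.zeros((3,3));b=np.zeros(3)
    for d,uv in o:
        c,r=ray(d,uv); r=r[0]/np.linalg.norm(r[0]); M=np.eye(3)-np.outer(r,r); A+=M;b+=M@c
    return np.linalg.solve(A,b)
print("tip tri",tri((w,[322,239]),(s,[327,222])), onz(w,[322,239],.109))
cr=cv2.resize(w["image"][120:280,260:380],(450,600),interpolation=cv2.INTER_CUBIC)
cs=cv2.resize(s["image"][150:230,300:346],(345,600),interpolation=cv2.INTER_CUBIC)
cv2.imwrite("pics/c4.png",np.hstack([cr,cs])[:,:,::-1])
lid=[q for q in blobs(w,(140,60,60),(178,255,255),300)[1]]; print([(q,onz(w,q[1],.094)) for q in lid])
print("hole",onz(w,[317,147],.062))
E
```

```text
[ 0.5442 -0.0545  0.2043]
tip tri [ 0.544  -0.0542  0.1041] [[ 0.5444 -0.0525  0.109 ]]
[(([281, 20, 86, 94, 6315], [323.4, 67.0]), array([[0.5455, 0.0558, 0.094 ]])), (([487, 30, 65, 46, 1841], [517.0, 55.7]), array([[0.6658, 0.0616, 0.094 ]])), (([298, 261, 48, 76, 2904], [321.6, 302.7]), array([[ 0.544 , -0.1065,  0.094 ]])), (([296, 374, 53, 20, 787], [321.8, 381.7]), array([[ 0.544 , -0.1751,  0.094 ]]))]
hole [[0.5408 0.0048 0.062 ]]
```

View pics/c4.png

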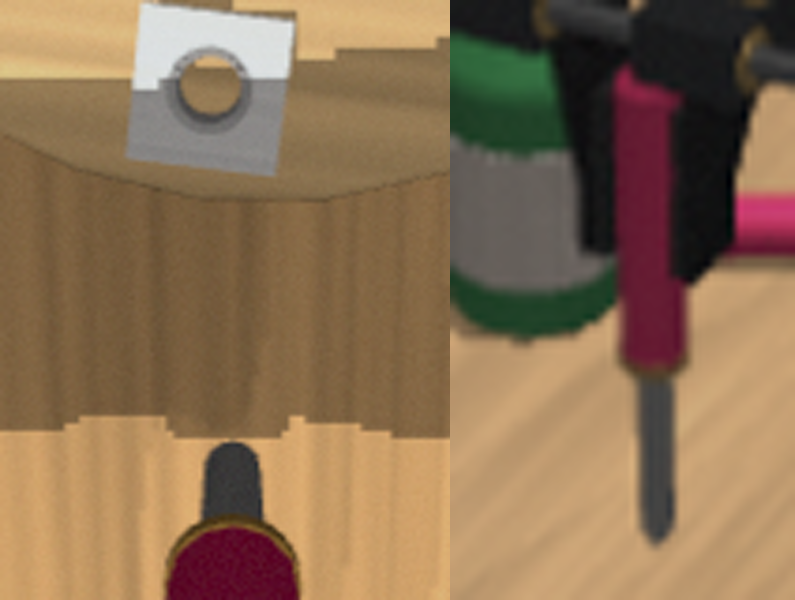

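In the crop, the socket hole is at wrist (316,143.5) and the pin tip at (322,240). In both views the pin is upright. The shift to the hole is about +60 mm in tool x and −4 mm in tool y.

```bash
python3 -m jog '[[[30,-2,0,0,0,0,12],[60,-4,0,0,0,0,12],[60,-4,10,0,0,0,12],[60,-4,25,0,0,0,12],[60,-4,35,0,0,0,12],[60,-4,35,0,0,0,12]]]'
python3 - <<'E'
from h import *
np.set_printoptions(precision=4,suppress=True)
w=get("wrist"); s=get("side"); print(onz(w,[316,143.5],.062))
cr=cv2.resize(w["image"][170:300,260:380],(480,520),interpolation=cv2.INTER_CUBIC)
x,y=proj(s,[[.54,.0065,.062]])[0].astype(int); print(x,y,proj(w,[.54,.0065,.062]))
cs=cv2.resize(s["image"][y-50:y+15,x-20:x+20],(320,520),interpolation=cv2.INTER_CUBIC)
cv2.imwrite("pics/c5.png",np.hstack([cr,cs])[:,:,::-1])
E
```

```text
time: 5.35
position: [0.5388, 0.0049, 0.167]
tool_rot: [-2.222, -2.217, 0.005]
ft_force: [0.1, -0.1, -1.1]
grip_width: 0.197
grip_force: 30.0
[[0.5347 0.0694 0.062 ]]
314 254 [[324.0892 236.3691]]
```

View pics/c5.png

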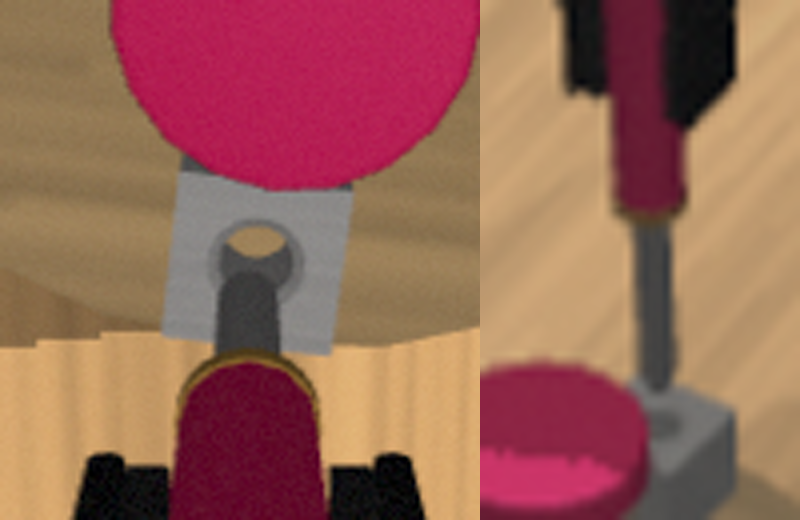

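```bash
python3 - <<'E'
from h import *
w=get("wrist")
print("hole",onz(w,[324,236],.062),"tip",onz(w,[[322,240],[322,241.5]],.070),onz(w,[322,241],.073))
s=get("side"); print(onz(s,[314-20+655/8-60,254-50+388/8],.07)-0, onz(s,[294+(664-480)/8,204+425/8],.062), onz(s,[294+(655-480)/8,204+387/8],.071))
E
```

```text
hole [[0.54160753 0.00679596 0.062     ]] tip [[0.54020978 0.00626526 0.07      ]
 [0.54020857 0.00519639 0.07      ]] [[0.54021153 0.00645849 0.073     ]]
[[0.5371219  0.00705899 0.07      ]] [[0.53266783 0.0106793  0.062     ]] [[0.53674875 0.00770146 0.071     ]]
```

```bash
python3 -m jog '[[[0.5,1.2,0,0,0,0,12],[0.5,1.2,6,0,0,0,12],[0.5,1.2,12,0,0,0,12],[0.5,1.2,18,0,0,0,12],[0.5,1.2,18,0,0,0,12]]]'
```

```text
time: 6.05
position: [0.5406, 0.0069, 0.1502]
tool_rot: [-2.22, -2.22, 0.002]
ft_force: [0.3, -0.4, -1.5]
grip_width: 0.199
grip_force: 30.0
```

```bash
python3 -m jog '[[[0,0,5,0,0,0,12],[0,0,10,0,0,0,12],[0,0,14,0,0,0,12],[0,0,17,0,0,0,12],[0,0,17,0,0,0,12]]]'
```

```text
time: 6.55
position: [0.5412, 0.007, 0.134]
tool_rot: [-2.221, -2.221, 0.001]
ft_force: [-0.4, -0.4, -1.2]
grip_width: 0.197
grip_force: 30.0
```

```bash
python3 -m jog '[[[0,0,2,0,0,0,12],[0,0,4,0,0,0,12],[0,0,6,0,0,0,12],[0,0,6,0,0,0,12]]]' 40;  python3 -m jog '[[[0,0,1.5,0,0,0,12],[0,0,3,0,0,0,12],[0,0,3,0,0,0,12]]]'
```

```text
time: 6.95
position: [0.5427, 0.0069, 0.1298]
tool_rot: [2.22, 2.22, 0.002]
ft_force: [-0.6, -0.7, 4.8]
grip_width: 0.197
grip_force: 40.0
time: 7.25
position: [0.5451, 0.0068, 0.1294]
tool_rot: [2.217, 2.217, 0.008]
ft_force: [0.3, -0.5, 15.5]
grip_width: 0.199
grip_force: 40.0
```

```bash
python3 -m jog '[[[0,0,-2,0,0,0,12],[-0.5,8,-2,0,0,0,12],[-0.3,17,-2,0,0,0,12],[0.7,25,-2,0,0,0,12],[2.5,34,-2,0,0,0,12],[5,42,-2,0,0,0,12],[5,42,-2,0,0,0,12]]]'
python3 - <<'E'
from h import *
go([.5935,.0119,.13],0)
t=get("top"); 
for lo,hi in(((140,60,60),(178,255,255)),((65,80,20),(90,255,140)),((0,0,150),(180,60,255)),((0,0,0),(180,120,60))):
    for q in blobs(t,lo,hi,60)[1]:
        x,y=q[1]
        if 235<x<335 and 160<y<285 : print(q,onz(t,q[1],.094))
E
```

```text
time: 7.95
position: [0.5868, 0.0129, 0.1297]
tool_rot: [2.218, 2.219, 0.008]
ft_force: [0.7, 0.3, 6.6]
grip_width: 0.199
grip_force: 40.0
shift [-1.   6.7 -0.3] turn [ 0.4 -0.   0. ] pos [0.5868 0.0129 0.1297] f [0.7 0.3 6.6] w 17.3 t 7.95
([293, 210, 15, 23, 246], [300.0, 221.7]) [[0.56654393 0.06572036 0.094     ]]
([267, 198, 21, 22, 347], [276.7, 208.4]) [[0.59884314 0.12452933 0.094     ]]
([265, 186, 14, 14, 84], [271.3, 192.1]) [[0.64001547 0.13935998 0.094     ]]
([253, 224, 21, 21, 361], [263.1, 234.1]) [[0.53351235 0.15604878 0.094     ]]
([240, 236, 14, 14, 86], [245.7, 242.1]) [[0.51267347 0.19823566 0.094     ]]
([290, 259, 15, 15, 100], [296.7, 266.0]) [[0.4562543  0.07100409 0.094     ]]
([294, 155, 12, 46, 120], [299.0, 179.6]) [[0.67364495 0.07101047 0.094     ]]
([280, 237, 21, 22, 365], [290.3, 247.6]) [[0.5013523  0.08794335 0.094     ]]
```

```bash
python3 -m jog '[[[3.6,8.5,0,0,0,0,12],[7.8,16.2,0,0,0,0,12],[12.6,23.5,0,0,0,0,12],[18,30.3,0,0,0,0,12],[24,36.6,0,0,0,0,12],[30.6,42.4,0,0,0,0,12],[37.6,47.6,0,0,0,0,12],[45,52.2,0,0,0,0,12],[52.8,56,0,0,0,0,12],[52.8,56,0,0,0,0,12]]]'
cat > ang.py <<'E'
from h import *
np.set_printoptions(precision=4,suppress=True)
t=get("top"); L={}
for n,lo,hi in(("p",(140,60,60),(178,255,255)),("g",(65,80,20),(90,255,140)),("w",(0,0,150),(180,60,255)),("k",(0,0,0),(180,120,60))):
    for q in blobs(t,lo,hi,60)[1]:
        x,y=q[1]
        if 235<x<335 and 160<y<285: print(n,q,onz(t,q[1],.094)[0]); 
a=onz(t,[299.9,178.2],.025)[0]; print("arrow",np.degrees(np.arctan2(a[1]-.1065,a[0]-.5505)))
go([.5505+.1*np.cos(np.radians(-13.6)),.1065+.1*np.sin(np.radians(-13.6)),.13],0)
save(t,"pics/t_last.png")
w=get("wrist");save(w,"pics/w_last.png")
E
python3 ang.py
```

```text
time: 9.0
position: [0.6424, 0.0669, 0.1298]
tool_rot: [2.217, 2.221, 0.009]
ft_force: [2.5, 0.1, 7.0]
grip_width: 0.195
grip_force: 40.0
g ([254, 209, 22, 21, 353], [264.4, 219.2]) [0.5709 0.1541 0.094 ]
w ([241, 206, 15, 14, 84], [247.9, 212.7]) [0.5864 0.1957 0.094 ]
w ([264, 236, 21, 21, 364], [274.0, 246.2]) [0.504  0.1282 0.094 ]
w ([260, 258, 15, 15, 95], [266.8, 264.8]) [0.4577 0.1443 0.094 ]
arrow -13.555356274690814
shift [16.5  5.4 -0.2] turn [ 0.4 -0.1  0.1] pos [0.6424 0.0664 0.1298] f [1.4 0.3 7.6] w 17.3 t 9.05
```

```bash
python3 -m jog '[[[6,2.4,0,0,0,0,12],[12,4.2,0,0,0,0,12],[16.5,5.5,0,0,0,0,12],[16.5,5.5,0,0,0,0,12],[16.5,5.5,0,0,0,0,12]]]'
python3 ang.py
```

```text
time: 9.6
position: [0.6476, 0.0824, 0.1298]
tool_rot: [2.219, 2.219, 0.008]
ft_force: [1.2, 0.4, 8.5]
grip_width: 0.196
grip_force: 40.0
g ([253, 212, 22, 22, 356], [263.2, 222.4]) [0.5628 0.1568 0.094 ]
w ([239, 213, 14, 13, 82], [245.7, 218.6]) [0.5714 0.2006 0.094 ]
w ([267, 237, 21, 22, 359], [277.2, 247.4]) [0.5012 0.1202 0.094 ]
w ([266, 261, 14, 13, 94], [272.8, 267.0]) [0.4526 0.1295 0.094 ]
arrow -13.555356274690814
shift [ 0.6  0.1 -0.2] turn [ 0.3 -0.1  0. ] pos [0.6476 0.0823 0.1298] f [2.2 0.2 7.3] w 16.9 t 9.65
```

View pics/w_last.png

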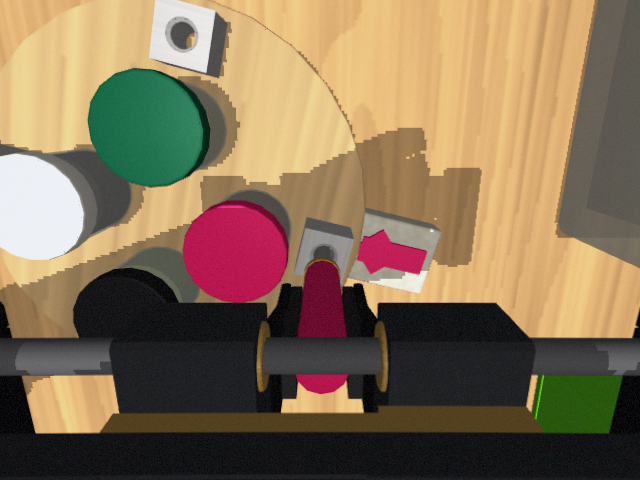

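The wrist view shows the pin upright in the pink jar's socket at (325,250). The lid (236,251), socket and arrow (392,252) look lined up. I'll check the angle numerically from this view.

```bash
python3 - <<'E'
from h import *
np.set_printoptions(precision=4,suppress=True)
w=get("wrist")
def big(lo,hi,box):
    m,b=blobs(w,lo,hi,300); r=[q for q in b if box[0]<q[1][0]<box[1] and box[2]<q[1][1]<box[3]]; print(r); return r[0][1]
p=onz(w,big((140,60,120),(178,255,255),(180,300,200,310)),.094)[0]
g=onz(w,big((65,80,20),(90,255,255),(80,220,60,190)),.094)[0]
a=onz(w,big((140,60,60),(178,255,255),(350,440,220,290)),.025)[0]
d=(p-g)[:2]; th=np.arctan2(d[1],d[0])+np.pi/4; c=(p+g)[:2]/2-.052/np.sqrt(2)*np.array([np.cos(th+np.pi/4),np.sin(th+np.pi/4)])
print(p,g,a,"centre",c,"|pg|",np.linalg.norm(d),"pink",np.degrees(th),"arrow",np.degrees(np.arctan2(a[1]-c[1],a[0]-c[0])))
E
```

```text
[([183, 204, 104, 99, 8080], [234.5, 253.1])]
[([88, 68, 122, 119, 11167], [148.1, 127.1])]
[([357, 229, 70, 46, 1945], [389.4, 254.5])]
[0.6023 0.095  0.094 ] [0.5654 0.1581 0.094 ] [0.696  0.0708 0.025 ] centre [0.5521 0.108 ] |pg| 0.0731084338556886 pink -14.65615747863231 arrow -14.490570765309311
```

```bash
python3 -m jog '[[[0,0,0,0,0,0,12],[0,0,0,0,0,0,12],[0,0,0,0,0,0,12]]]'; python3 -c "
from bench import ctrl
print(ctrl.close_job())"
```

```text
time: 10.05
position: [0.6475, 0.0823, 0.1298]
tool_rot: [2.219, 2.219, 0.008]
ft_force: [1.3, 1.0, 6.2]
grip_width: 0.199
grip_force: 40.0
the job is handed in; nothing more can be done
None
```

I handed the job in with the pin gripped upright and fully down in the pink jar's socket, and the carousel within about 0.5° of the arrow; however, both large spare pink pins toppled on the counter around the time of the grasp, probably knocked by the gripper, so that part of the instruction was not met (the dibber and bottle look unmoved; I did not re-check the other bystanders).

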